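Draw the dose and open the descaler bottle

TASK

The kettles are to be descaled: first draw the sprung plunger of the dosing gauge out until its pointer is level with the marker clip, and leave it standing there. Then grip the safety cap of the descaler bottle, press it down, turn it counter-clockwise (seen from above) about a sixth of a turn while it is pressed, and lift it straight up off the neck. Finish while holding the cap level in the gripper and still, about 8 cm clear of the mouth and right over it; leave all the other crockery where it stands.

Things in the scene. Friction and masses are not known exactly. Their poses are not given: they have to be found in the camera images.
- bottle: White square descaler bottle, 86 x 86 mm, fixed upright in a screwed-down steel holder (120 x 120 mm foot, corners 49 mm tall): it neither moves nor turns. Origin on the work surface under its axis, z up. Body to 130 mm, shoulder sloping in to a 32 mm neck at 150 mm, a 46 mm wide collar on the neck at 164 to 170 mm. Stands left or right of the middle line; the gauge stands on the other side.
- bottle_mouth (a point): Centre of the neck's top edge, 191 mm above the work surface, on the bottle's axis. Three short bayonet lugs stand out around the neck under the cap. A sprung grey insert, 23 mm wide, stands up out of the neck and pushes the cap up; it stays in the bottle and reaches 209 mm with the cap off.
- cap: Grey round ribbed push-and-turn cap on the bottle, a loose part: 52 mm in diameter (53 over the ribs), 28 mm tall, about 45 g. Origin at the centre of its lower rim, z up. Locked, its origin is 181 mm and its top 209 mm above the work surface, on the bottle's axis. Grip its round side from above at any yaw; fingertips may reach below its rim, the shoulder is at 150 mm.
- cap_top (a point): Centre of the cap's top face, 28 mm above the cap's origin. The spring pushes up with about 7 N, about 11 N when pressed 5 mm. Pressed less than 3 mm the cap stays locked; pressed 4 to 7 mm (stop at 8) it turns counter-clockwise seen from above (the other way is blocked). Free at about 36 degrees, end stop at about 84: lift straight up at about 60. Sideways play about 1 mm.
- gauge: Dosing gauge, fixed on the work surface: grey bed 240 x 100 mm, 8 mm thick, paper scale along its +y edge, steel housing 56 x 66 mm, 70 mm tall, at its far (+x) end. Origin on the work surface under the plunger's grip when fully in; the housing's face is 52 mm beyond it. Its -x axis, roughly towards the robot, is the direction of draw.
- plunger (a joint): Draw of the gauge's plunger in m: 0 is fully in, grows as it is drawn out, stop at 0.11. It is sprung but braked by friction: drawing it needs 5 to 9 N, and it stays where it is left.
- plunger_grip (a point): Middle of the plunger's upright black grip, 66 mm above the work surface, axes as the gauge. The grip is 16 mm thick along the draw and 28 mm wide across it, upright from z = 44 to 84 mm, above a 24 x 30 mm foot; pinch it from above.
- plunger_pointer (a point): Tip of the small black pointer (3 mm thick, 6 mm tall) at the plunger's foot, 23.5 mm to the scale side (+y) of the grip's middle, 14 mm above the work surface, axes as the gauge.
- marker: Black plastic marker clip fixed on the bed's scale edge: 10 mm long along the draw, 18 mm across, 24 mm tall, origin on its underside, midway along the draw, 8 mm above the work surface, axes as the gauge. It stands 45 to 90 mm out from the pointer's fully-in place. The pointer is level with it when both are equally far out along the draw.
- glass1: Tea glass near the robot, between the two work places: 62 mm across the rim, 85 mm tall, open top. Loose bystander, leave alone; origin at the centre of its underside.
- glass2: Tea glass farther out between the two work places: same size as glass1. Loose bystander, leave alone; origin at the centre of its underside.
- dish: Round steel dish, 90 mm across, 32 mm tall, to the left. Loose bystander, leave alone; origin at the centre of its underside.
- bowl: Glass bowl, 120 mm across, 45 mm tall, to the right. Loose bystander, leave alone; origin at the centre of its underside.
- teapot: Small stepped steel teapot at the right, near the robot, 104 mm across its foot, 114 mm tall, with spout and handle. Loose bystander, leave alone; origin at the centre of its underside.
- sugar: Lidded glass sugar bowl beyond the far tea glass, 104 mm across, 110 mm tall. Loose bystander, leave alone; origin at the centre of its underside.
Not all that is in view belongs to the job. What is meant by the cap is not blue or red, and is the larger of those in its own colour.

How it is judged:
By the outcome, as a careful person would: the job done as asked, in the order asked, and still so for the second after the job is handed in, while the arm keeps its last pose, push and grip.
It also fails if it takes over 64 s, if anything falls off the work surface, if the arm or the gripper's body presses on something with over 40 N, if the wrist force passes 120 N, or if a joint passes its speed limit or range.

ROBOT

A 7-joint arm with a two-finger parallel gripper is mounted at the origin on the work surface. World frame = base frame: x ahead of the robot, y to its left, z up, the work surface at z = 0. Lengths are in m, angles in rad, forces in N, time in s.
With the tool pointing down it reaches from about 0.4 to 0.85 m from the base axis. Payload 10.4 kg.
Tool frame: the origin (TCP) lies on the centre line of the jaws, within the pads' length; the fingertips stand 14 mm ahead of it and the grasp point (between the pads) lies 5 mm behind it; z points along the fingers, y is the direction in which the jaws open and shut (so a half turn about z gives the same grasp; the last joint's range is limited). The gripper opens to 85 mm and grips with 20 to 120 N. Pads are 22 mm wide; open, the fingers measure 114 mm over their backs; the gripper's body (76 mm by 85 mm) begins 54 mm behind the grasp point. The pads swing forward as they close: fully open they stand 13 mm farther back than shut.
Start: joints at [1.114, 0.332, -0.065, 1.46, 0.022, 1.35, -0.088], TCP at [0.263, -0.567, 0.245] pointing down, gripper open.
Joint ranges: [-2.6, 2.6], [-0.5, 2.12], [-1.47, 1.34], [0.16, 2.42], [-1.27, 4.41], [0.06, 2.06], [-2.6, 2.6]. Speed limits (rad/s): [2.22, 2.22, 2.79, 2.79, 3.14, 3.14, 3.14].

INTERFACE

Orientations are given as a rotation vector (axis times angle).
In Python, from rig import env gives the robot as it stands.
- The arm moves only by the tool move_arm, never from a script. Its argument "plan" is a list that holds one entry, the list of rows, each a list of 5 numbers: the shift along the world's x, y, z as a fraction of full scale, then the turn about the world's z as a fraction of full scale, then the opening, from 0 (shut) to 1 (fully open). In form: [[[tx, ty, tz, spin, grip], ...]]. A call has 1 to 10 rows; each row is the pose to reach, as a shift and turn from the pose commanded when the call began; what a row does not reach only later rows make up. Full scale, the value 1, is 0.12 m for a shift and pi/2 rad for a turn. A row lasts 1/10 s, in which the tool goes at most 50 mm and 8.59 degrees, less where a joint would pass 70% of its speed; a pose out of reach is approached as far as the arm can. A call with a number of a shift or a turn outside -1 to 1 is refused whole. A call with a gripper value outside its range is refused whole. The fingers move at their own pace and stop on an object; the grip force is fixed at half the most. Time passes only in rows, so rows that repeat a pose let the fingers close. It gives the time, the measured TCP pose, the force and the opening at its end, in the units of the state.
- env.read_state(): the state, without advancing time (a new reading comes with each control period).
- env.read_camera(name): name is "scene" or "top" or "wrist"; returns (picture, depth): 400x640x3 uint8, red, green, blue; 400x640 float32, m along the optical axis (not along the pixel's ray), 0 where there is no reading.
- env.camera_model(name): a dict with "mtx" (3x3 intrinsics, pixels), "dist" ([k1, k2, p1, p2, k3] as OpenCV has them; the pictures are not rectified), "eye" and "orientation" of the camera in the world; the wrist camera has in their place "T_tool_cam" (4x4, takes a point from camera to tool coordinates, whose origin is the TCP and whose axes are the flange's). Camera axes: x right, y down, z forward; pixel columns grow to the right and rows downward; lengths in m; the calibration is good to about 2 mm. A picture is of the moment at which its call begins: read the wrist's pose just before it. camera_model takes no time and is no camera call.
- env.close_job(): hands the job in, once; it reports no verdict.
The state is a dict: "time": time; "joint_positions": joint angles; "joint_vel": joint speeds; "effort": joint torques, N m; "eef_pos": TCP position; "tool_rot": TCP orientation; "wrist_force": force on the tool from outside, world axes, zero at the start; "wrist_torque": the same for the moment, N m; "gripper_width": finger opening in m.
Only numpy, scipy, OpenCV 4.12 (cv2) and the standard library are available. Lean on these libraries where they do the work, as an engineer would, in place of code of your own. Each camera call takes 0.05 s, during which the arm holds its last target. There are 200 camera calls.

## Working session

There is one attempt and no reset: what is moved stays moved. The work goes in short steps, Python scripts to look and compute and a tool call to move; the robot and the scene stay as the last step left them, time stands still between calls to the robot, and variables do not carry over. Pictures are saved under pics/ and viewed, about 8 in all and at most 12, crops included, and the job is handed in when it is done.

Besides the shell and the picture viewer there is one more tool, called after "Request:" by a JSON object that holds its "api" and its "payload", one argument or row to a line. move_arm: Moves the arm, as the interface text tells. Its arguments: {"type":"object","properties":{"plan":{"type":"array"}},"required":["plan"]}

```bash
mkdir -p pics; ls; cat > h.py <<'E'
import numpy as np, cv2
from scipy.spatial.transform import Rotation as R
from rig import env
def rot(o):
    o=np.array(o,float)
    if o.shape==(3,3): return o
    return R.from_rotvec(o).as_matrix() if o.size==3 else R.from_quat(o).as_matrix()
def look(name,save=None):
    s=env.read_state(); im,d=env.read_camera(name); m=env.camera_model(name)
    K=np.array(m['mtx']);D=np.array(m['dist'])
    if name=='wrist':
        T=np.eye(4);T[:3,:3]=rot(s['tool_rot']);T[:3,3]=s['eef_pos'];T=T@np.array(m['T_tool_cam'])
    else:
        T=np.eye(4);T[:3,:3]=rot(m['orientation']);T[:3,3]=m['eye']
    if save: cv2.imwrite('pics/'+save,im[:,:,::-1])
    np.savez('pics/'+name+'.npz',im=im,d=d,K=K,D=D,T=T)
    return im,d,K,D,T
def load(name):
    z=np.load('pics/'+name+'.npz'); return [z[k] for k in('im','d','K','D','T')]
def ray(px,K,D,T):
    n=cv2.undistortPoints(np.array(px,float).reshape(-1,1,2),K,D).reshape(-1,2)
    return T[:3,3], (np.c_[n,np.ones(len(n))])@T[:3,:3].T
def onz(px,z,V):
    e,r=ray(px,*V[2:]); return e+r*((z-e[2])/r[:,2])[:,None]
def cloud(V):
    im,d,K,D,T=V; v,u=np.mgrid[:400,:640]
    e,r=ray(np.c_[u.ravel(),v.ravel()],K,D,T); P=e+r*d.reshape(-1,1)
    P[d.ravel()<=0]=np.nan
    return P.reshape(400,640,3)
def proj(P,V):
    T=np.linalg.inv(V[4]); return cv2.projectPoints(np.array(P,float).reshape(-1,3),cv2.Rodrigues(T[:3,:3])[0],T[:3,3],V[2],V[3])[0].reshape(-1,2)
E
python3 - <<'E'
from h import *
s=env.read_state();print(s)
print(env.camera_model('scene'));print(env.camera_model('wrist'))
for n in('scene','top','wrist'): look(n,n+'0.png')
a=cv2.imread('pics/top0.png');b=cv2.imread('pics/scene0.png')
cv2.imwrite('pics/both.png',cv2.resize(np.vstack([a,b]),(480*1,600)))
E
```

```text
pics
{'time': 0.0, 'joint_positions': array([ 1.11441132,  0.33287222, -0.06467283,  1.46095401,  0.02159631,
        1.34989731, -0.08846927]), 'joint_vel': array([ 0.00056792, -0.00218901, -0.00134568, -0.0004134 , -0.00109461,
       -0.00202971, -0.001046  ]), 'effort': array([ 1.13125014e-03, -6.25441432e+01,  5.02875040e-02, -3.91609132e+01,
        1.64057105e-02,  1.00368628e-02,  6.13652242e-05]), 'eef_pos': array([ 0.26252328, -0.56679479,  0.24450957]), 'tool_rot': array([-3.06662694e+00, -6.75799169e-01,  5.95460124e-04]), 'wrist_force': array([-0.16571106,  0.27493567, -0.4345516 ]), 'wrist_torque': array([-0.02331669, -0.00852849,  0.04424618]), 'gripper_width': 0.08539242090013358}
{'mtx': array([[375.8345701 ,   0.        , 322.7781499 ],
       [  0.        , 375.8345701 , 199.60462397],
       [  0.        ,   0.        ,   1.        ]]), 'dist': array([-0.04465575,  0.        ,  0.        ,  0.        ,  0.        ]), 'eye': array([0.91947142, 0.4693719 , 0.93212676]), 'orientation': array([-0.86860987, -2.68697955,  0.85874424])}
{'mtx': array([[290.87701136,   0.        , 320.93816016],
       [  0.        , 290.87701136, 202.14148118],
       [  0.        ,   0.        ,   1.        ]]), 'dist': array([-0.04804971,  0.        ,  0.        ,  0.        ,  0.        ]), 'T_tool_cam': array([[-3.70653471e-04, -9.48839092e-01, -3.15759783e-01,
         8.16054771e-02],
       [ 9.99999841e-01, -2.17724451e-04, -5.19597337e-04,
        -5.23384498e-04],
       [ 4.24265640e-04, -3.15759925e-01,  9.48839022e-01,
        -1.29380973e-01],
       [ 0.00000000e+00,  0.00000000e+00,  0.00000000e+00,
         1.00000000e+00]])}
```

View pics/top0.png

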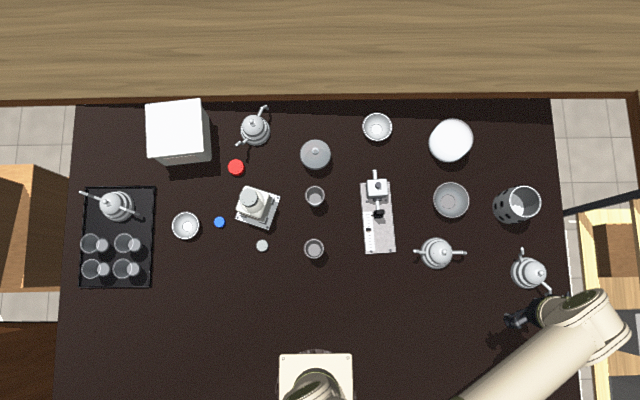

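View pics/scene0.png

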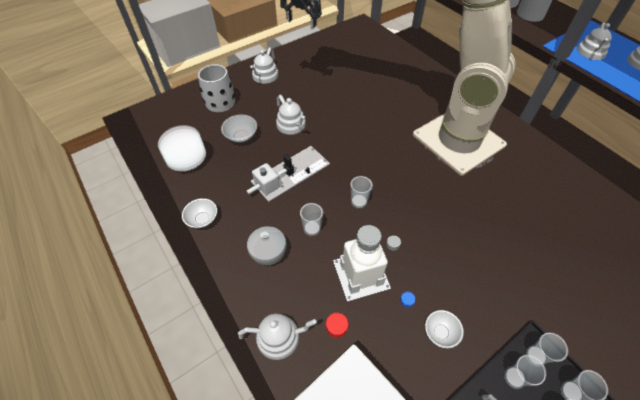

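The top view shows the bottle with its grey cap at about (250,198), left of the middle. The gauge is at about (378,215), with its housing at (376,188), grip at (379,212) and clip at (369,230). The red (236,167), blue (219,222) and small grey (262,245) caps are decoys. Next I'll measure with the depth clouds and two-view rays.

```bash
python3 - <<'E'
from h import *
Vs={n:load(n) for n in('top','scene')}
for n,V in Vs.items():
    P=cloud(V); z=P[...,2]
    def st(name,m):
        q=P[m]; v,u=np.nonzero(m)
        if len(q): print(n,name,len(q),'med',np.median(q,0).round(4),'mid',((np.percentile(q,2,axis=0)+np.percentile(q,98,axis=0))/2).round(4),'px',u.mean().round(1),v.mean().round(1))
    x,y=P[...,0],P[...,1]
    st('cap',(z>.198)&(z<.22)&(y>.05)&(y<.4)&(x>.35)&(x<.8))
    g=(y<-.08)&(y>-.3)&(x>.4)&(x<.75)
    st('grip',g&(z>.078)&(z<.092)); st('hous',g&(z>.062)&(z<.076)); st('low',g&(z>.026)&(z<.038))
    dark=V[0].max(2)<60
    st('griptopdark',g&(z>.074)&(z<.092)&dark)
    bed=(g&(z>.004)&(z<.013)&(V[0].min(2)>110)).astype(np.uint8)
    pts=P[bed>0]; r=cv2.minAreaRect((pts[:,:2]*1000).astype(np.float32)); print('bed',r, np.median(pts[:,2]))
    c=V[0]
    print(n,'proj check', proj([[.55,-.2,.008]],V))
V=Vs['top']; cv2.imwrite('pics/tz.png',cv2.resize(V[0][160:265,345:415,::-1],(400,600),interpolation=cv2.INTER_CUBIC))
V=Vs['scene']; cv2.imwrite('pics/sz.png',cv2.resize(V[0][135:215,235:345,::-1],(770,560),interpolation=cv2.INTER_CUBIC))
E
```

```text
top cap 256 med [0.5894 0.1878 0.2092] mid [0.5896 0.1881 0.2086] px 248.2 197.2
top grip 69 med [ 0.5643 -0.21    0.0844] mid [ 0.6029 -0.2132  0.0848] px 379.1 200.4
top hous 304 med [ 0.6377 -0.2078  0.0695] mid [ 0.6404 -0.21    0.0692] px 377.3 188.2
top low 99 med [ 0.6043 -0.2077  0.0337] mid [ 0.6065 -0.2023  0.0325] px 374.6 197.1
top griptopdark 25 med [ 0.5577 -0.2157  0.0814] mid [ 0.558  -0.2122  0.0811] px 379.9 212.0
bed ((574.8806762695312, -212.57504272460938), (284.7732849121094, 101.60204315185547), 2.994229555130005) 0.008541858622350684
top proj check [[373.1641995  217.48862096]]
scene cap 435 med [0.5925 0.1923 0.21  ] mid [0.5913 0.1913 0.2067] px 368.5 236.1
scene grip 86 med [ 0.5668 -0.2078  0.0855] mid [ 0.6033 -0.2112  0.0848] px 274.7 163.6
scene hous 325 med [ 0.6414 -0.2006  0.0704] mid [ 0.6144 -0.2072  0.0686] px 266.5 173.4
scene low 168 med [ 0.6314 -0.2005  0.0335] mid [ 0.6078 -0.1975  0.0321] px 272.9 180.4
scene griptopdark 44 med [ 0.5604 -0.2101  0.0836] mid [ 0.5595 -0.2109  0.0817] px 286.5 157.5
bed ((550.4227294921875, -212.63323974609375), (242.61386108398438, 103.08878326416016), 3.1104626655578613) 0.009203531268545562
scene proj check [[292.89692455 173.92109713]]
```

View pics/tz.png

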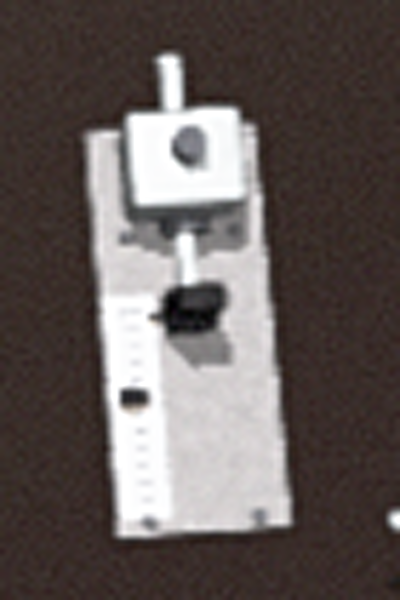

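Both views put the grip at about (0.560, -0.211) with its top at z≈0.084, and the gauge yaw at about +3°. The cap top is at about (0.591, 0.190, 0.209). I'm going above the gauge now, with the jaws along the draw.

Request:
{"api": "move_arm", "payload": {
  "plan": [
    [[0.33, 0.33, 0, 0.09, 1], [0.67, 0.67, 0, 0.18, 1], [1, 1, 0, 0.27, 1], [1, 1, 0, 0.36, 1], [1, 1, 0, 0.36, 1]]
  ]
}}

```text
time: 0.65
eef_pos: [0.3859, -0.4438, 0.2453]
tool_rot: [-2.749, -1.519, -0.002]
wrist_force: [0.6, -0.2, -0.0]
gripper_width: 0.0855
```

Request:
{"api": "move_arm", "payload": {
  "plan": [
    [[0.33, 0.33, 0, 0.09, 0.5], [0.67, 0.67, 0, 0.18, 0.5], [1, 1, 0, 0.27, 0.5], [1, 1, 0, 0.36, 0.5], [1, 1, 0, 0.39, 0.5], [1, 1, 0, 0.39, 0.5]]
  ]
}}

```text
time: 1.25
eef_pos: [0.5024, -0.3277, 0.2449]
tool_rot: [-2.176, -2.265, 0.001]
wrist_force: [-0.7, -1.0, -0.3]
gripper_width: 0.0425
```

Request:
{"api": "move_arm", "payload": {
  "plan": [
    [[0.1, 0.33, 0, 0, 0.5], [0.2, 0.67, 0, 0, 0.5], [0.27, 0.97, 0, 0, 0.5], [0.27, 0.97, 0, 0, 0.5], [0.27, 0.97, 0, 0, 0.5], [0.27, 0.97, 0, 0, 0.5]]
  ]
}}

```text
time: 1.85
eef_pos: [0.5343, -0.213, 0.2451]
tool_rot: [2.18, 2.262, -0.001]
wrist_force: [-0.7, -0.4, -0.4]
gripper_width: 0.0425
```

```bash
python3 - <<'E'
from h import *
s=env.read_state();print(s['time'],s['eef_pos'],s['tool_rot'],s['joint_positions'],s['gripper_width'])
V=look('wrist','w1.png')
print(proj([[.56,-.211,.084],[.6,.1,0]],V))
E
```

```text
1.85 [ 0.53431908 -0.21301134  0.24511862] [ 2.18042949e+00  2.26159646e+00 -1.39539387e-03] [ 0.68834605  0.25780675 -0.46188732  1.57760664  0.11797717  1.33415814
  0.24844721] 0.04254917425215244
[[ 345.73522463  187.52453168]
 [ 394.37800223 -118.03519932]]
```

View pics/w1.png

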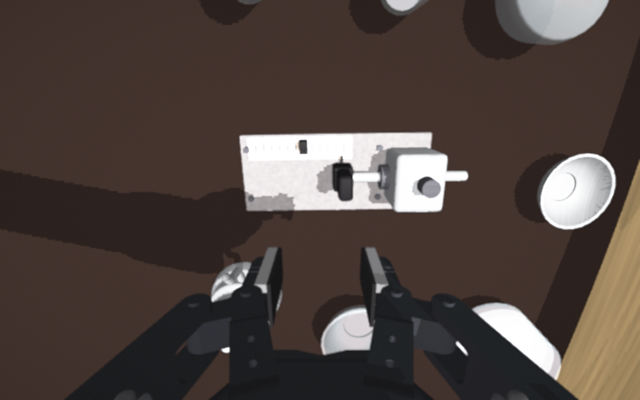

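The wrist view shows the grip at (344,180), the pointer tip at (341,159), the clip at (303,147), and the bed from (240,135) to (430,210). Now for the distances along the draw.

```bash
cat > m.py <<'E'
from h import *
def axis(V,zb=.008,a0=3.05):
    # bed's white paper / long edge yaw from depth cloud
    P=cloud(V); m=(abs(P[...,2]-zb)<.006)&(V[0].min(2)>100)&(P[...,1]<-.1)&(P[...,1]>-.3)&(P[...,0]>.4)&(P[...,0]<.72)
    m=cv2.morphologyEx(m.astype(np.uint8),cv2.MORPH_OPEN,np.ones((3,3)))
    c=max(cv2.findContours(m,cv2.RETR_EXTERNAL,cv2.CHAIN_APPROX_NONE)[0],key=cv2.contourArea).reshape(-1,2)
    return cv2.minAreaRect((onz(c,zb,V)[:,:2]*1000).astype(np.float32))
if __name__=='__main__':
    V=load('wrist'); print(axis(V))
    im=V[0]; dk=(im.max(2)<70).astype(np.uint8)
    g=im.max(2)
    print(g[138:200:2,296:312]); print(g[152:204:2,328:360:2])
    P=cloud(V); print('z',P[140:156:2,303,2].round(3),P[164:202:3,345,2].round(3))
    print(P[164:202:3,345].round(4))
E
python3 m.py
```

```text
((552.6506958007812, -212.69229125976562), (238.34469604492188, 100.4856185913086), 3.0419983863830566)
[[255 255 255 255 255 255 255 255 255 255 255 255 255 255 255 255]
 [255 255 245 173 105  89  90  90  88  88 151 251 255 255 255 255]
 [251 243 186 101  68  69  73  75  75  69 114 232 255 255 255 255]
 [243 235 174  98  72  76  76  78  78  72 115 232 255 255 255 255]
 [221 229 174  96  70  72  74  74  74  69 114 231 255 255 255 252]
 [226 244 213 118  69  70  71  71  71  67  93 200 255 255 255 252]
 [253 255 246 179  96  64  64  66  65  65  96 200 255 255 255 253]
 [255 255 255 222 113  69  70  71  71  70 100 204 255 255 255 255]
 [255 255 255 253 242 242 243 243 243 243 246 255 255 255 255 255]
 [255 255 255 255 255 255 255 255 255 255 255 255 255 255 255 255]
 [255 255 255 255 255 255 255 255 255 255 255 255 255 255 255 255]
 [245 244 244 243 244 245 246 246 246 246 242 239 238 239 242 243]
 [241 241 240 239 237 237 238 239 239 239 239 237 237 238 240 241]
 [238 238 238 238 238 239 240 239 239 238 237 237 238 240 241 241]
 [235 236 238 241 242 242 241 240 239 239 238 238 239 240 
[... 2609 characters left out ...]
 239 240 241]
 [240 241 242 239 239 194  57  55  58  57  58  53 144 242 243 239]
 [235 237 242 240 240 241 172 101  95  99 119 160 225 241 244 241]
 [241 241 242 242 241 242 243 237 231 233 240 242 239 241 243 241]]
z [0.02  0.033 0.033 0.033 0.032 0.016 0.016 0.015] [0.026 0.043 0.055 0.07  0.082 0.084 0.083 0.086 0.085 0.084 0.084 0.084
 0.083]
[[ 0.563  -0.1975  0.0258]
 [ 0.5616 -0.1977  0.0434]
 [ 0.5607 -0.1986  0.0554]
 [ 0.5596 -0.1988  0.07  ]
 [ 0.5587 -0.1993  0.0819]
 [ 0.5587 -0.202   0.0841]
 [ 0.5589 -0.2053  0.0833]
 [ 0.5589 -0.2079  0.0856]
 [ 0.5591 -0.2112  0.0853]
 [ 0.5595 -0.2147  0.0841]
 [ 0.5596 -0.2179  0.0843]
 [ 0.5598 -0.2212  0.0845]
 [ 0.5601 -0.2248  0.0834]]
```

```bash
cat >> m.py <<'E'
def sub(g,v,u0,u1,th):
    # dark-run subpixel edges in row v
    r=g[v,u0:u1].astype(float); d=np.nonzero(r<th)[0]; a,b=d[0],d[-1]
    l=a-(th-r[a])/(r[a-1]-r[a]); h=b+(th-r[b])/(r[b+1]-r[b]); return u0+l,u0+h
if __name__=='__main__':
    a=np.radians(3.04); ax=np.array([np.cos(a),np.sin(a)]); g=im.max(2)
    for nm,rows,u,th,z in(('mk',(143,144,145,146),(293,313),165,.032),('pt',(157,158,159,160),(334,350),190,.017),('grip',(190,192,194,196),(334,362),150,.084)):
        for v in rows:
            l,h=sub(g,v,*u,th); c=onz([[(l+h)/2,v]],z,V)[0]; e=onz([[l,v],[h,v]],z,V)
            print(nm,v,round(l,2),round(h,2),c.round(4),'s',(c[:2]@ax).round(4),'w',np.linalg.norm(e[1]-e[0]).round(4))
E
python3 m.py | tail -12
```

```text
mk 143 298.13 306.42 [ 0.5112 -0.1734  0.032 ] s 0.5013 w 0.0097
mk 144 298.12 306.43 [ 0.5112 -0.1746  0.032 ] s 0.5012 w 0.0097
mk 145 298.12 306.43 [ 0.5112 -0.1758  0.032 ] s 0.5012 w 0.0097
mk 146 298.12 306.44 [ 0.5113 -0.1769  0.032 ] s 0.5012 w 0.0097
pt 157 340.14 342.14 [ 0.5585 -0.1907  0.017 ] s 0.5476 w 0.0025
pt 158 339.8 342.38 [ 0.5585 -0.1919  0.017 ] s 0.5476 w 0.0032
pt 159 338.95 342.74 [ 0.5583 -0.1932  0.017 ] s 0.5473 w 0.0047
pt 160 338.54 342.73 [ 0.5581 -0.1944  0.017 ] s 0.547 w 0.0052
grip 190 333.77 352.43 [ 0.5574 -0.2138  0.084 ] s 0.5453 w 0.0194
grip 192 336.88 352.45 [ 0.5592 -0.2159  0.084 ] s 0.547 w 0.0162
grip 194 337.4 352.43 [ 0.5596 -0.218   0.084 ] s 0.5472 w 0.0157
grip 196 337.68 352.44 [ 0.5599 -0.2202  0.084 ] s 0.5474 w 0.0154
```

Measured draw is about 46.3 mm, at an axis yaw of 3.04°. I'm descending onto the grip.

Request:
{"api": "move_arm", "payload": {
  "plan": [
    [[0.21, 0.004, 0, 0.01, 0.5], [0.21, 0.004, -0.3, 0.01, 0.5], [0.21, 0.004, -0.6, 0.01, 0.5], [0.21, 0.004, -0.9, 0.01, 0.5], [0.21, 0.004, -0.9, 0.01, 0.5], [0.21, 0.004, -0.9, 0.01, 0.5]]
  ]
}}

```text
time: 2.5
eef_pos: [0.5601, -0.2113, 0.1379]
tool_rot: [-2.159, -2.281, 0.0]
wrist_force: [0.8, 0.5, 1.1]
gripper_width: 0.0429
```

```bash
python3 - <<'E'
from h import *
s=env.read_state();print(s['time'],s['eef_pos'],s['tool_rot'],s['wrist_force'],s['gripper_width'])
V=look('wrist')
P=cloud(V);m=(P[...,2]>.079)&(P[...,2]<.089)&(V[0].max(2)<110)&(P[...,1]<-.15)&(P[...,1]>-.27)&(P[...,0]>.53)&(P[...,0]<.59)
print(m.sum(),cv2.minAreaRect((P[m][:,:2]*1000).astype(np.float32)))
E
```

```text
2.5 [ 0.56011399 -0.21130458  0.13792395] [-2.15938571e+00 -2.28124478e+00  3.26569002e-04] [0.82082277 0.49817571 1.12507221] 0.04293627241668591
814 ((559.5540771484375, -212.0188446044922), (15.348640441894531, 27.01511573791504), 3.838043212890625)
```

Request:
{"api": "move_arm", "payload": {
  "plan": [
    [[0, -0.005, -0.3, 0, 0.5], [0, -0.005, -0.615, 0, 0.5], [0, -0.005, -0.615, 0, 0.5], [0, -0.005, -0.615, 0, 0], [0, -0.005, -0.615, 0, 0], [0, -0.005, -0.615, 0, 0], [0, -0.005, -0.615, 0, 0], [0, -0.005, -0.615, 0, 0]]
  ]
}}

```text
time: 3.35
eef_pos: [0.5618, -0.2115, 0.0668]
tool_rot: [2.155, 2.28, 0.002]
wrist_force: [-1.4, 0.3, 7.7]
gripper_width: 0.0149
```

Request:
{"api": "move_arm", "payload": {
  "plan": [
    [[-0.1, -0.005, 0, 0, 0], [-0.2, -0.01, 0, 0, 0], [-0.3, -0.016, 0, 0, 0], [-0.36, -0.019, 0, 0, 0], [-0.385, -0.0205, 0, 0, 0], [-0.385, -0.0205, 0, 0, 0], [-0.385, -0.0205, 0, 0, 0], [-0.385, -0.0205, 0, 0, 0]]
  ]
}}

```text
time: 4.15
eef_pos: [0.5164, -0.2138, 0.0667]
tool_rot: [2.154, 2.28, 0.003]
wrist_force: [0.1, 0.2, 9.9]
gripper_width: 0.0148
```

```bash
python3 - <<'E'
from h import *
s=env.read_state();print(s['time'],s['eef_pos'],s['tool_rot'],s['wrist_force'],s['gripper_width'])
V=look('wrist');P=cloud(V)
print(proj([[.511,-.176,.032],[.513,-.1895,.017]],V))
u,v=proj([[.513,-.185,.02]],V)[0].astype(int)
c=V[0][max(0,v-50):v+50,u-65:u+65,::-1];print(max(0,v-50),u-65)
cv2.imwrite('pics/w2.png',cv2.resize(c,None,fx=5,fy=5,interpolation=cv2.INTER_CUBIC))
E
```

```text
4.15 [ 0.51643399 -0.21383038  0.06672126] [2.15410794 2.27978776 0.00324341] [0.10567704 0.17958205 9.85595944] 0.014798049721021226
[[314.89633712 184.58311298]
 [317.2685806  198.8587286 ]]
143 252
```

View pics/w2.png

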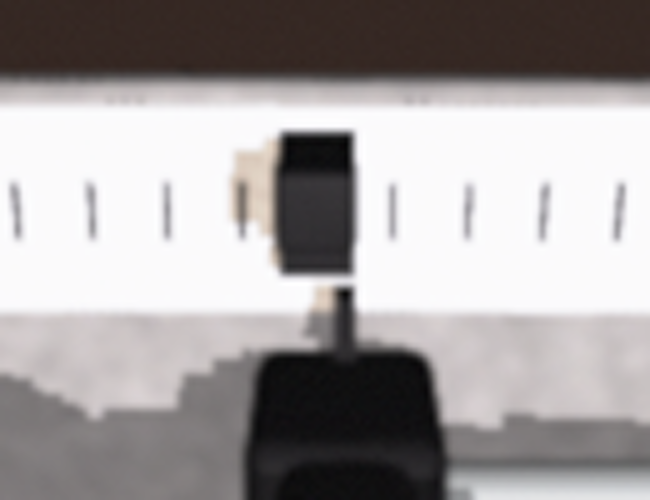

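The crop shows the clip centred near (315,184) and the pointer at about (321,203), so the pointer is a few mm short. I'll compute it exactly.

```bash
cat > m2.py <<'E'
from h import *
from m import sub
a=np.radians(3.04); ax=np.array([np.cos(a),np.sin(a)])
def rel(V):
    g=V[0].max(2)
    um,vm=proj([[.5113,-.176,.032]],V)[0]; 
    for nm,rows,u,th,z in(('mk',range(int(vm)-3,int(vm)+5,2),(int(um)-14,int(um)+14),150,.032),('pt',range(int(vm)+14,int(vm)+24),(int(um)-7,int(um)+20),150,.017)):
        for v in rows:
            try: l,h=sub(g,v,*u,th)
            except Exception: continue
            c=onz([[(l+h)/2,v]],z,V)[0]; e=onz([[l,v],[h,v]],z,V)
            print(nm,v,round(l,2),round(h,2),c.round(4),'s',(c[:2]@ax).round(4),'w',np.linalg.norm(e[1]-e[0]).round(4))
if __name__=='__main__': rel(load('wrist'))
E
python3 m2.py; python3 -c "
from h import *
g=load('wrist')[0].max(2); print(g[196:216,308:330])"
```

```text
mk 181 306.13 322.59 [ 0.5106 -0.1739  0.032 ] s 0.5006 w 0.0096
mk 183 306.15 322.6 [ 0.5107 -0.1751  0.032 ] s 0.5006 w 0.0096
mk 185 306.19 322.59 [ 0.5107 -0.1763  0.032 ] s 0.5006 w 0.0096
mk 187 306.16 322.6 [ 0.5108 -0.1775  0.032 ] s 0.5006 w 0.0096
pt 200 318.89 321.76 [ 0.515  -0.1902  0.017 ] s 0.5042 w 0.0019
pt 201 318.18 322.32 [ 0.515  -0.1909  0.017 ] s 0.5042 w 0.0027
pt 202 318.21 322.29 [ 0.515  -0.1915  0.017 ] s 0.5042 w 0.0027
pt 203 318.26 322.28 [ 0.5151 -0.1922  0.017 ] s 0.5042 w 0.0026
pt 204 318.12 322.4 [ 0.5151 -0.1929  0.017 ] s 0.5042 w 0.0028
pt 205 317.44 322.71 [ 0.515  -0.1936  0.017 ] s 0.5041 w 0.0034
pt 206 313.82 322.92 [ 0.514  -0.1943  0.017 ] s 0.5029 w 0.0059
pt 207 313.58 322.94 [ 0.5139 -0.195   0.017 ] s 0.5029 w 0.0061
[[107  55  48  50  48  49  50  49  49  50  50  50  48  59 135 233 252 252
  252 252 251 252]
 [143 105 101 102 102 103 103 102 102 102 102 102 101 105 155 235 252 252
  252 251 252 251]
 [222 209 210 210 210 209 204 199 199 199 196 194 193 193 212 244 252 252
  252 252 251 251]
 [251 252 253 253 253 252 246 240 239 239 23
[... 837 characters left out ...]
3  68  51  47  84 155 192 199
  200 202 203 204]
 [199 198 200 196 174 144 131 128 128 125 101  67  50  48  83 152 189 196
  197 199 202 205]
 [200 199 199 198 183 166 158 145 130 122 101  68  50  47  76 137 170 177
  177 181 193 201]
 [195 194 195 196 194 192 185 159 130 119  98  66  51  48  65 108 133 138
  138 143 162 177]
 [161 161 161 163 165 165 160 136 109  99  81  60  50  49  58  83 100 105
  105 106 114 120]
 [ 84  83  84  86  85  87  85  74  60  55  52  48  48  47  49  54  56  58
   58  58  58  58]
 [ 23  21  21  21  20  23  23  23  21  23  28  39  43  42  41  32  24  21
   20  21  21  19]
 [ 14  12  15  15  14  14  15  15  13  17  21  26  30  30  29  22  18  14
   15  16  15  16]]
```

Request:
{"api": "move_arm", "payload": {
  "plan": [
    [[-0.015, -0.001, 0, 0, 0], [-0.03, -0.0016, 0, 0, 0], [-0.03, -0.0016, 0, 0, 0], [-0.03, -0.0016, 0, 0, 0], [-0.03, -0.0016, 0, 0, 0]]
  ]
}}

```text
time: 4.7
eef_pos: [0.5136, -0.214, 0.0668]
tool_rot: [2.153, 2.279, 0.005]
wrist_force: [4.4, 0.3, 6.1]
gripper_width: 0.0149
```

```bash
python3 - <<'E'
from h import *
import m2
m2.rel(look('wrist'))
E
```

```text
mk 181 311.13 327.29 [ 0.5106 -0.1739  0.032 ] s 0.5007 w 0.0094
mk 183 311.13 327.27 [ 0.5107 -0.1751  0.032 ] s 0.5007 w 0.0094
mk 185 311.14 327.27 [ 0.5107 -0.1763  0.032 ] s 0.5007 w 0.0094
mk 187 311.14 327.28 [ 0.5108 -0.1775  0.032 ] s 0.5007 w 0.0094
pt 200 318.87 321.46 [ 0.5122 -0.1903  0.017 ] s 0.5014 w 0.0017
pt 201 318.17 322.27 [ 0.5122 -0.191   0.017 ] s 0.5014 w 0.0027
pt 202 318.2 322.29 [ 0.5123 -0.1917  0.017 ] s 0.5014 w 0.0027
pt 203 318.25 322.29 [ 0.5123 -0.1924  0.017 ] s 0.5014 w 0.0026
pt 204 318.12 322.4 [ 0.5124 -0.1931  0.017 ] s 0.5014 w 0.0028
pt 205 317.41 322.73 [ 0.5123 -0.1938  0.017 ] s 0.5013 w 0.0035
pt 206 314.77 322.86 [ 0.5115 -0.1945  0.017 ] s 0.5005 w 0.0053
pt 207 314.53 322.85 [ 0.5115 -0.1952  0.017 ] s 0.5004 w 0.0054
```

Request:
{"api": "move_arm", "payload": {
  "plan": [
    [[-0.006, 0, 0, 0, 0], [-0.006, 0, 0, 0, 0], [-0.006, 0, 0, 0, 0], [-0.006, 0, 0, 0, 0.4], [-0.006, 0, 0, 0, 0.4], [-0.006, 0, 0, 0, 0.4], [-0.006, 0, 0, 0, 0.4], [-0.006, 0, 0.3, 0, 0.4], [-0.006, 0, 0.6, 0, 0.4], [-0.006, 0, 0.6, 0, 0.4]]
  ]
}}

```text
time: 5.75
eef_pos: [0.5123, -0.2142, 0.1403]
tool_rot: [2.153, 2.279, 0.004]
wrist_force: [0.6, 0.2, -0.3]
gripper_width: 0.0344
```

```bash
python3 - <<'E'
from h import *
import m2
V=look('wrist'); print(proj([[.5113,-.176,.032],[.5115,-.191,.017]],V)); m2.rel(V)
s=env.read_state();print(s['time'],s['eef_pos'],s['wrist_force'])
E
```

```text
[[321.40397002 160.99261188]
 [320.51694091 174.60955915]]
mk 157 315.52 325.99 [ 0.5106 -0.1727  0.032 ] s 0.5007 w 0.0086
mk 159 315.52 326.0 [ 0.5107 -0.1744  0.032 ] s 0.5007 w 0.0086
mk 161 315.47 326.0 [ 0.5108 -0.176   0.032 ] s 0.5007 w 0.0087
mk 163 315.48 326.01 [ 0.5109 -0.1777  0.032 ] s 0.5007 w 0.0087
pt 175 320.41 321.46 [ 0.5119 -0.1913  0.017 ] s 0.501 w 0.0009
pt 176 319.81 321.85 [ 0.5118 -0.1922  0.017 ] s 0.5009 w 0.0018
pt 177 319.85 321.82 [ 0.5119 -0.1932  0.017 ] s 0.5009 w 0.0018
pt 178 319.62 321.99 [ 0.5119 -0.1941  0.017 ] s 0.5009 w 0.0021
pt 179 318.94 322.24 [ 0.5118 -0.195   0.017 ] s 0.5007 w 0.0029
pt 180 318.32 322.34 [ 0.5116 -0.1959  0.017 ] s 0.5005 w 0.0036
pt 181 318.1 322.37 [ 0.5116 -0.1969  0.017 ] s 0.5004 w 0.0038
pt 182 317.69 322.62 [ 0.5116 -0.1978  0.017 ] s 0.5003 w 0.0044
pt 183 316.62 325.17 [ 0.5123 -0.1987  0.017 ] s 0.501 w 0.0077
5.8 [ 0.51109674 -0.21400499  0.13785312] [ 0.0334766  -0.48867866 -0.56884991]
```

The pointer and clip now agree to about 0.3 mm with the grip released. On to the cap: raise first, then traverse.

Request:
{"api": "move_arm", "payload": {
  "plan": [
    [[0, 0, 0.4, 0, 0.6], [0, 0.1, 0.8, 0, 1], [0, 0.4, 1, 0, 1], [0.1, 0.75, 1, 0, 1], [0.1, 1, 1, 0, 1], [0.1, 1, 1, 0, 1]]
  ]
}}

```text
time: 6.4
eef_pos: [0.5218, -0.0884, 0.2549]
tool_rot: [-2.149, -2.29, -0.001]
wrist_force: [0.5, -1.1, -0.3]
gripper_width: 0.0855
```

Request:
{"api": "move_arm", "payload": {
  "plan": [
    [[0.2, 0.33, 0.2, 0, 1], [0.4, 0.67, 0.35, 0, 1], [0.56, 1, 0.35, 0, 1], [0.56, 1, 0.35, 0, 1]]
  ]
}}

```text
time: 6.8
eef_pos: [0.5898, 0.033, 0.2965]
tool_rot: [-2.146, -2.29, -0.003]
wrist_force: [-1.2, -0.6, -0.5]
gripper_width: 0.0854
```

Request:
{"api": "move_arm", "payload": {
  "plan": [
    [[0, 0.35, 0, 0, 1], [0, 0.7, 0, 0, 1], [0, 1, 0, 0, 1], [0, 1, 0, 0, 1]]
  ]
}}

```text
time: 7.2
eef_pos: [0.5875, 0.1517, 0.2963]
tool_rot: [-2.147, -2.289, 0.0]
wrist_force: [0.0, 0.1, -0.7]
gripper_width: 0.0854
```

Request:
{"api": "move_arm", "payload": {
  "plan": [
    [[0, 0.2, 0, 0, 1], [0, 0.37, 0, 0, 1], [0, 0.37, 0, 0, 1], [0, 0.37, 0, 0, 1], [0, 0.37, 0, 0, 1]]
  ]
}}

```text
time: 7.7
eef_pos: [0.5895, 0.1889, 0.2969]
tool_rot: [2.16, 2.281, -0.002]
wrist_force: [0.1, 0.1, 0.2]
gripper_width: 0.0856
```

```bash
cat > c.py <<'E'
from h import *
def cap(V,zl=.203,zh=.216):
    P=cloud(V);m=(P[...,2]>zl)&(P[...,2]<zh)&(np.hypot(P[...,0]-.59,P[...,1]-.19)<.05)
    q=P[m]; c=max(cv2.findContours(cv2.morphologyEx(m.astype(np.uint8),cv2.MORPH_OPEN,np.ones((3,3))),0,1)[0],key=cv2.contourArea).reshape(-1,2)
    zt=np.median(q[:,2]); W=onz(c,zt,V)[:,:2]
    (x,y),r=cv2.minEnclosingCircle((W*1000).astype(np.float32)); print('cap zt',zt.round(4),'enc',round(x,1),round(y,1),round(r,1),'mean',q.mean(0).round(4),m.sum())
if __name__=='__main__':
    s=env.read_state();print(s['time'],s['eef_pos'],s['tool_rot'],s['joint_positions'],s['wrist_force'])
    V=look('wrist','w3.png'); cap(V); print(proj([[.59,.19,.209]],V))
    cap(load('top'));cap(load('scene'))
E
python3 c.py
```

```text
7.7 [0.58947101 0.18887522 0.29691046] [ 2.15965463e+00  2.28105498e+00 -1.83830373e-03] [ 0.1377319   0.37806979 -0.69817445  1.36699433  0.24119737  1.48290779
 -0.49181291] [0.13647452 0.12949887 0.2021918 ]
cap zt 0.2101 enc 590.6 191.2 26.7 mean [0.5906 0.1919 0.2099] 3245
[[321.62711284 212.18278407]]
cap zt 0.2094 enc 589.4 187.6 26.3 mean [0.5896 0.1875 0.2093] 247
cap zt 0.2101 enc 591.3 191.6 27.7 mean [0.5916 0.1915 0.2099] 413
```

View pics/w3.png

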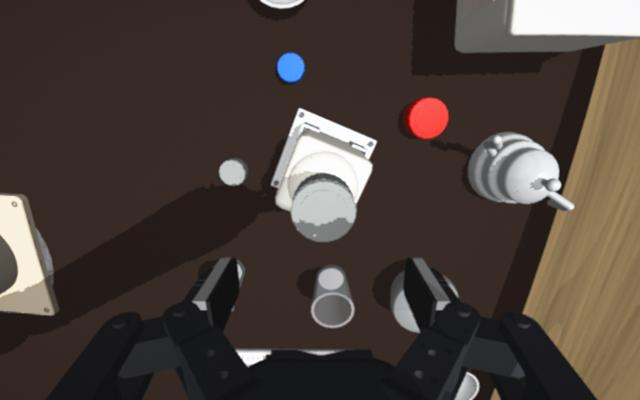

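The wrist view shows the cap at (323,208), whole between the open jaws, measured at (0.5906, 0.191) with its top at z 0.210. Descending and gripping.

Request:
{"api": "move_arm", "payload": {
  "plan": [
    [[0.009, 0.015, -0.2, 0, 1], [0.009, 0.015, -0.5, 0, 1], [0.009, 0.015, -0.75, 0, 1], [0.009, 0.015, -0.92, 0, 1], [0.009, 0.015, -0.92, 0, 1], [0.009, 0.015, -0.92, 0, 1]]
  ]
}}

```text
time: 8.35
eef_pos: [0.5904, 0.192, 0.1878]
tool_rot: [2.158, 2.282, 0.0]
wrist_force: [0.9, -0.8, 0.6]
gripper_width: 0.0854
```

Request:
{"api": "move_arm", "payload": {
  "plan": [
    [[0, 0, 0, 0, 0], [0, 0, 0, 0, 0], [0, 0, 0, 0, 0], [0, 0, 0, 0, 0], [0, 0, 0, 0, 0], [0, 0, 0, 0, 0], [0, 0, 0, 0, 0], [0, 0, 0, 0, 0]]
  ]
}}

```text
time: 9.15
eef_pos: [0.5907, 0.1928, 0.1887]
tool_rot: [2.157, 2.282, 0.003]
wrist_force: [-1.2, -0.7, 6.9]
gripper_width: 0.051
```

Request:
{"api": "move_arm", "payload": {
  "plan": [
    [[0, 0, -0.025, 0, 0], [0, 0, -0.05, 0, 0], [0, 0, -0.05, 0, 0], [0, 0, -0.05, 0, 0], [0, 0, -0.05, 0, 0]]
  ]
}}

```text
time: 9.65
eef_pos: [0.5907, 0.1929, 0.1831]
tool_rot: [2.156, 2.282, 0.003]
wrist_force: [-4.0, -1.4, 10.0]
gripper_width: 0.051
```

```bash
python3 c.py
```

```text
9.65 [0.59071318 0.19285713 0.18313236] [2.1564705  2.28222473 0.00282034] [ 0.13097495  0.44655713 -0.68185425  1.52559869  0.29008983  1.27004005
 -0.53191507] [-3.98177832 -1.41870485 10.03998815]
cap zt 0.2046 enc 590.4 199.3 39.0 mean [0.5906 0.1931 0.2052] 9926
[[319.08292253 312.48082576]]
cap zt 0.2094 enc 589.4 187.6 26.3 mean [0.5896 0.1875 0.2093] 247
cap zt 0.2101 enc 591.3 191.6 27.7 mean [0.5916 0.1915 0.2099] 413
```

Request:
{"api": "move_arm", "payload": {
  "plan": [
    [[0, 0, 0, 0.06, 0], [0, 0, 0, 0.12, 0], [0, 0, 0, 0.18, 0], [0, 0, 0, 0.24, 0], [0, 0, 0, 0.3, 0], [0, 0, 0, 0.35, 0], [0, 0, 0, 0.35, 0]]
  ]
}}

```text
time: 10.4
eef_pos: [0.5904, 0.1932, 0.183]
tool_rot: [1.452, 2.785, 0.002]
wrist_force: [-4.8, -0.9, 11.1]
gripper_width: 0.0509
```

Request:
{"api": "move_arm", "payload": {
  "plan": [
    [[0, 0, 0, 0.06, 0], [0, 0, 0, 0.12, 0], [0, 0, 0, 0.18, 0], [0, 0, 0, 0.24, 0], [0, 0, 0, 0.3, 0], [0, 0, 0, 0.32, 0], [0, 0, 0, 0.32, 0], [0, 0, 0, 0.32, 0]]
  ]
}}

```text
time: 11.2
eef_pos: [0.589, 0.1924, 0.1823]
tool_rot: [-0.718, -3.057, 0.003]
wrist_force: [-10.3, -4.1, 11.6]
gripper_width: 0.0509
```

```bash
python3 - <<'E'
from h import *
s=env.read_state();print(s['time'],s['eef_pos'],s['joint_positions'],s['wrist_force'],s['wrist_torque'])
im=look('wrist','w4.png')[0]
E
```

```text
11.2 [0.5890199  0.19238861 0.18229905] [ 0.25756549  0.50397357 -0.86945442  1.52054921  0.39299959  1.3026272
  0.45307134] [-10.29352182  -4.09304731  11.56925602] [-0.93779314  2.09679486 -0.08104177]
```

View pics/w4.png

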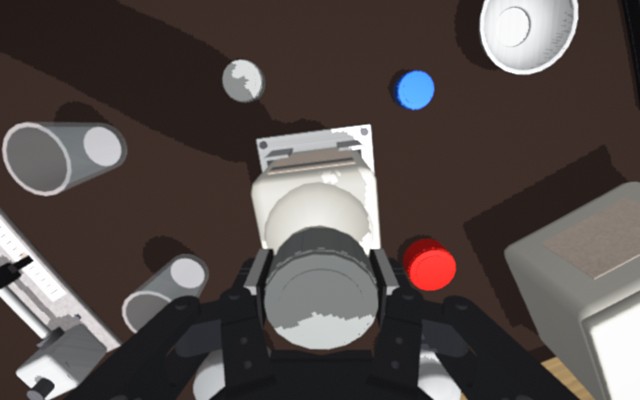

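The view shows the cap firmly between the jaws after a 60° turn. There is about 10 N of side load, so I'll relieve it and then lift slowly.

Request:
{"api": "move_arm", "payload": {
  "plan": [
    [[-0.01, -0.004, 0, 0, 0], [-0.02, -0.008, 0, 0, 0], [-0.02, -0.008, 0, 0, 0], [-0.02, -0.008, 0, 0, 0]]
  ]
}}

```text
time: 11.65
eef_pos: [0.5888, 0.1922, 0.1831]
tool_rot: [0.718, 3.055, 0.003]
wrist_force: [0.1, -0.1, 8.6]
gripper_width: 0.0511
```

Side load is gone. Lifting slowly first.

Request:
{"api": "move_arm", "payload": {
  "plan": [
    [[0, 0, 0.03, 0, 0], [0, 0, 0.06, 0, 0], [0, 0, 0.1, 0, 0], [0, 0, 0.14, 0, 0], [0, 0, 0.18, 0, 0], [0, 0, 0.18, 0, 0]]
  ]
}}

```text
time: 12.25
eef_pos: [0.5877, 0.1918, 0.2033]
tool_rot: [0.719, 3.058, 0.0]
wrist_force: [-0.3, -0.2, -0.1]
gripper_width: 0.0511
```

Request:
{"api": "move_arm", "payload": {
  "plan": [
    [[0.003, 0, 0.1, 0, 0], [0.009, 0.003, 0.25, 0, 0], [0.009, 0.003, 0.4, 0, 0], [0.009, 0.003, 0.55, 0, 0], [0.009, 0.003, 0.627, 0, 0], [0.009, 0.003, 0.627, 0, 0], [0.009, 0.003, 0.627, 0, 0], [0.009, 0.003, 0.627, 0, 0]]
  ]
}}

```text
time: 13.05
eef_pos: [0.5885, 0.1918, 0.2769]
tool_rot: [-0.718, -3.057, 0.001]
wrist_force: [0.1, 0.2, -0.3]
gripper_width: 0.0509
```

```bash
python3 - <<'E'
from h import *
s=env.read_state();print(s['time'],s['eef_pos'],s['tool_rot'],s['wrist_force'],s['gripper_width'])
V=look('wrist','w5.png');S=look('scene','s5.png');t=look('top','t5.png')
for V in(V,S,t):
    P=cloud(V); q=P[(P[...,2]>.19)&(P[...,2]<.215)&(np.hypot(P[...,0]-.59,P[...,1]-.19)<.016)]
    print('insert',len(q),q.mean(0) if len(q) else '')
P=cloud(S);x,y,z=[P[...,i] for i in range(3)]
m=(np.hypot(x-.59,y-.19)<.04)&(z>.255); print('zs',np.percentile(z[m],[1,5,50,95,99]).round(4))
im=V[0]
a=S[0][150:310,300:440,::-1]; cv2.imwrite('pics/v5.png',np.hstack([cv2.resize(a,(490,560)),cv2.resize(t[0][155:265,345:405,::-1],(305,560))]))
E
```

```text
13.05 [0.5884526  0.19184564 0.27693745] [-7.18311606e-01 -3.05707639e+00  1.19272008e-03] [ 0.1092043   0.17938019 -0.33596915] 0.050943337326296904
insert 1011 [0.58510214 0.19251001 0.20026028]
insert 156 [0.59343508 0.1922706  0.20155395]
insert 0 
zs [0.2807 0.2986 0.5636 0.6561 0.6574]
```

View pics/v5.png

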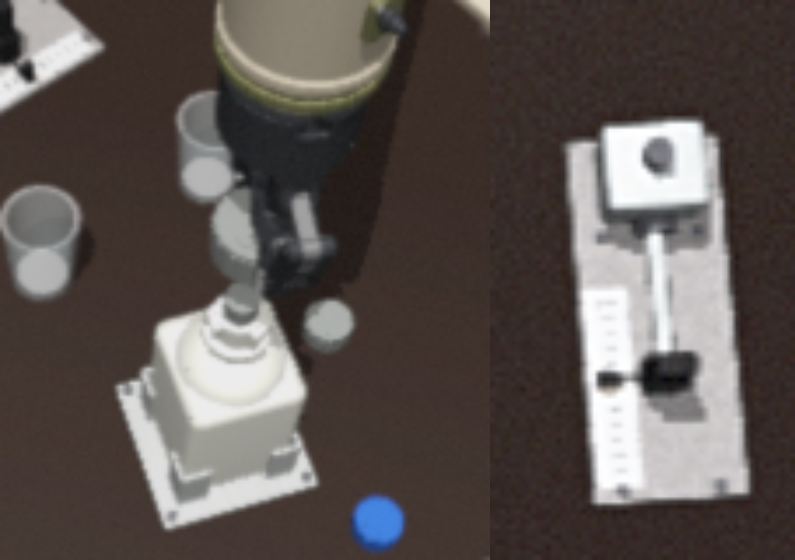

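View pics/w5.png

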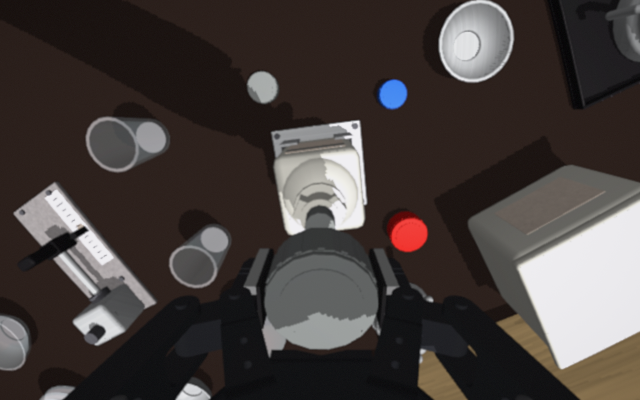

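The cap is clear of the neck and gripped, and the bottle insert is bare. In the top crop the pointer lines up with the clip. A quick centre and level check before handing in.

```bash
python3 - <<'E'
from h import *
V=load('wrist');P=cloud(V);m=(P[...,2]>.288)&(P[...,2]<.306)&(np.hypot(P[...,0]-.59,P[...,1]-.19)<.04)
# keep points within jaws: tool frame
s=env.read_state();q=P[m];t=(q-s['eef_pos'])@rot(s['tool_rot']);k=abs(t[:,1])<.0245;q=q[k]
zt=np.median(q[:,2]);qq=q[abs(q[:,2]-zt)<.004]
A=np.c_[qq[:,:2]-qq[:,:2].mean(0),np.ones(len(qq))];f=np.linalg.lstsq(A,qq[:,2],rcond=None)[0]
print('top z',zt,'tilt deg',np.degrees(f[:2]),'tool x range',np.percentile(t[k][:,0],[1,99]),'y',np.percentile(t[k][:,1],[1,99]),'mean',qq.mean(0))
n=proj([[.5906,.191,.209]],V);print('axis px',n)
# bystander glasses: centroid compare before/after in top depth
E
```

```text
top z 0.2982260890794003 tilt deg [ 0.66258948 -0.59250519] tool x range [-0.02642724  0.02283682] y [-0.02327426  0.02355873] mean [0.58893983 0.19207735 0.29819742]
axis px [[320.4534391  225.58248035]]
```

```bash
python3 -c "
from rig import env
s=env.read_state();print(s['time'],s['gripper_width'],abs(s['joint_vel']).max());print(env.close_job())"
```

```text
13.2 0.050749979960829486 0.005229656074146666
the job is handed in; nothing more can be done
None
```

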